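# Push the multimeter into the corner of the rail and stop

### The arm

A 7-joint arm with a two-finger parallel gripper is mounted at the origin on a cart in front of the work surface, level with it; the furniture and walls round the work are solid. World frame = base frame: x ahead of the robot, y to its left, z up, the work surface at z = 0. Lengths are in m, angles in rad, forces in N, time in s.
With the tool pointing down it reaches from about 0.425 to 0.95 m from the base axis. Payload 4.7 kg.
Tool frame: the origin (TCP) lies between the finger pads; the fingertips stand 25 mm ahead of it and the grasp point (between the pads) lies 6 mm ahead of it; z points along the fingers, y is the line along which they close (so a half turn about z gives the same grasp; the last joint's range is limited). The gripper opens to 85 mm and grips with 20 to 120 N. Pads are 22 mm wide; open, the fingers measure 114 mm over their backs; the gripper's body (76 mm by 85 mm) begins 54 mm behind the grasp point. The pads swing forward as they close: fully open they stand 13 mm farther back than shut.
Start: joints at [1.08, 0.469, -0.049, 1.532, 0.024, 1.141, -0.082], TCP at [0.301, -0.604, 0.256] pointing down, gripper open.
Joint ranges: [-2.59, 2.59], [-0.33, 1.99], [-1.39, 1.29], [0.1, 2.45], [-1.04, 4.18], [0.21, 1.99], [-2.66, 2.66]. Speed limits (rad/s): [2.57, 2.57, 3.14, 3.14, 3.14, 3.14, 3.14].

### API

Orientations are given as a 3x3 rotation matrix whose columns are the frame's x, y, z axes.
In Python, from rig import * gives the robot as it stands. Calls block until the motion is done:
- movep(position, orientation): joint-space move of the TCP to a pose.
- move_l(position, attitude=None, feed=0.15, until_force=None): straight line of the TCP; attitude=None keeps the orientation; feed is the mean speed in m/s. With until_force (N) it stops when the force on the tool has changed by that much, and returns True; else False.
- move_joints(angles): joint-space move.
- command_gripper(opening, newtons=None): finger opening in m; newtons is the grip in N (None keeps the last); returns when the fingers have stopped.
- sleep(seconds).
- inverse_kinematics(position, orientation): joint angles nearest the present ones, or None.
- sense(): the state.
- camera(name): name is "scene" or "top"; returns (picture, depth): 480x640x3 uint8, red, green, blue; 480x640 float32, m along the optical axis (not along the pixel's ray), 0 where there is no reading.
- camera_params(name): a dict with "K" (3x3 intrinsics, pixels), "dist" ([k1, k2, p1, p2, k3] as OpenCV has them; the pictures are not rectified), "position" and "rotation" of the camera in the world. Camera axes: x right, y down, z forward; pixel columns grow to the right and rows downward; lengths in m; the calibration is good to about 2 mm. A picture is of the moment at which its call begins. camera_params takes no time and is no camera call.
A pose or a line that the arm cannot do raises Unreachable and nothing moves.
- finish_job(): hands the job in; it is judged then, once.
The state is a dict: "time_s": time; "joint_pos": joint angles; "qd": joint speeds; "joint_efforts": joint torques, N m; "position": TCP position; "tcp_rot": TCP orientation; "wrist_force": force on the tool from outside, world axes, zero at the start; "ft_torque": the same for the moment, N m; "finger_gap": finger opening in m; "gripper_force": force on a finger pad.
Only numpy, scipy, OpenCV 4.12 (cv2) and the standard library are available. Lean on these libraries where they do the work, as an engineer would, in place of code of your own. Each camera call takes 0.05 s, during which the arm holds its last target. There are 200 camera calls.

### The job

Square the multimeter up for its calibration: push it along the bench until its long side lies flat against the face of the aluminium rail and its plug-free end butts against the dark stop block clamped on the rail, then leave it there. Only push it with the fingers - it stays flat on the bench and is never lifted or tipped - and do not disturb the roll of tape, the bottle or the small carton.

Things in the scene. Friction and masses are not known exactly. Their poses are not given: they have to be found in the camera images.
- meter: Loose dark green multimeter, face up, 88 wide (x) by 184 long (y), body 40 high, dial to 54, 0.24 to 0.48 kg. Origin on its underside: long sides at x = -44 and +44, plug-free end at y = -96, plug end at y = +88 (the plugs, on the robot's half of it, overhang by 8 at 40 up and do not collide). The +x side goes to the rail, the -y end to the stop. Starts on the robot's side of the rail, askew up to 0.35 rad; slides with 1 to 4 N.
- rail: Straight aluminium rail fixed to the bench, 25 deep (x) by 400 long (y) by 25 high, a fine scale engraved on top. Origin at the centre of its underside, on the bench; z up. Its working face is the side towards the robot, at x = -12.5; its +y is to the robot's left, up to 0.2 rad askew.
- stop: Dark steel stop block fixed on the rail, axes as the rail's, origin on the rail's centre line at bench height. 20 wide (y = -10 to +10), it reaches from the rail towards the robot to x = -95.5, 25 high there; over the rail 31 high, with a black thumb screw to 45. Its working face, at y = +10, looks along the rail to the robot's left.
- masking_tape: Bystander: roll of masking tape lying flat, 58 across, 25 high, to the robot's right; origin at the centre of its underside. Leave alone.
- flux_bottle: Bystander: small dark bottle with a long cap, standing, 25 across, 79 high, to the robot's left; origin at the centre of its underside. Leave alone.
- fuse_carton: Bystander: small flat carton, 48 (x) by 72 (y) by 22 high, to the robot's left; origin at the centre of its underside. Leave alone.
There are look-alikes about, which are no part of the job. What is shaped like the meter but blue is not meant. What is shaped like the stop but red is not meant.

How it is judged:
By the outcome, as a careful person would: the job done as asked, in the order asked, and still so for the second after the job is handed in, with the robot touching nothing.
It also fails if it takes over 58 s, if anything falls off the work surface, if the arm or the gripper's body presses on something with over 40 N, if the wrist force passes 120 N, or if a joint passes its speed limit or range.

## Working session

There is one attempt and no reset: what is moved stays moved. The work goes in short steps, each a Python script; the robot and the scene stay as the last script left them, time stands still between calls to the robot, and variables do not carry over. Pictures are saved under pics/ and viewed, at most 10 in all, crops included, and the job is handed in when it is done.

```bash
mkdir -p pics; ls; python3 - <<'E'
from rig import *
import cv2,numpy as np
for n in ("top","scene"):
    p,d=camera(n); cv2.imwrite(f"pics/{n}0.png",p[:,:,::-1]); np.savez(f"{n}0.npz",p=p,d=d)
    c=camera_params(n); print(n,{k:np.round(v,4).tolist() for k,v in c.items()})
s=sense();print(s["time_s"],s["position"],s["tcp_rot"],s["finger_gap"])
E
```

```text
pics
top {'K': [[583.4945, 0.0, 320.0172], [0.0, 583.4945, 247.218], [0.0, 0.0, 1.0]], 'dist': [-0.0439, 0.0, 0.0, 0.0, 0.0], 'position': [0.3395, 0.0583, 1.6199], 'rotation': [[0.0028, -0.9892, 0.1466], [-1.0, -0.004, -0.0077], [0.0082, -0.1466, -0.9892]]}
scene {'K': [[536.2816, 0.0, 314.132], [0.0, 536.2816, 243.7904], [0.0, 0.0, 1.0]], 'dist': [-0.1235, 0.0, 0.0, 0.0, 0.0], 'position': [0.5213, -1.2209, 0.8094], 'rotation': [[0.9993, -0.0163, 0.0336], [-0.0372, -0.5129, 0.8577], [0.0033, -0.8583, -0.5131]]}
0.1 [ 0.30054649 -0.60385961  0.25535207] [[ 8.95217559e-01  4.45628459e-01 -8.93652137e-04]
 [ 4.45629343e-01 -8.95216214e-01  1.55514844e-03]
 [-1.06993480e-04 -1.79043380e-03 -9.99998391e-01]] 0.08545533112714306
```

View pics/top0.png

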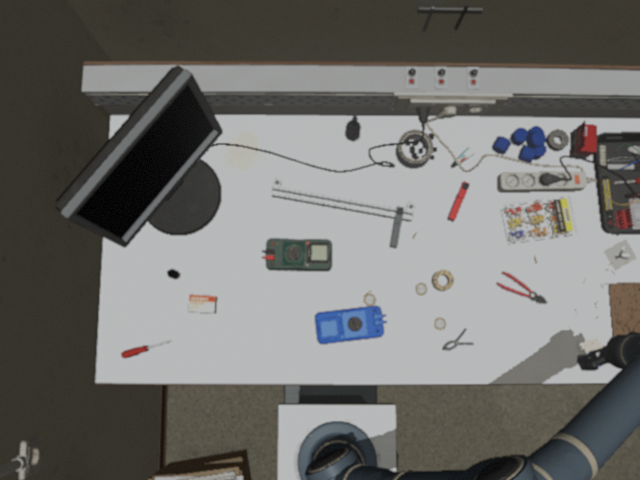

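View pics/scene0.png

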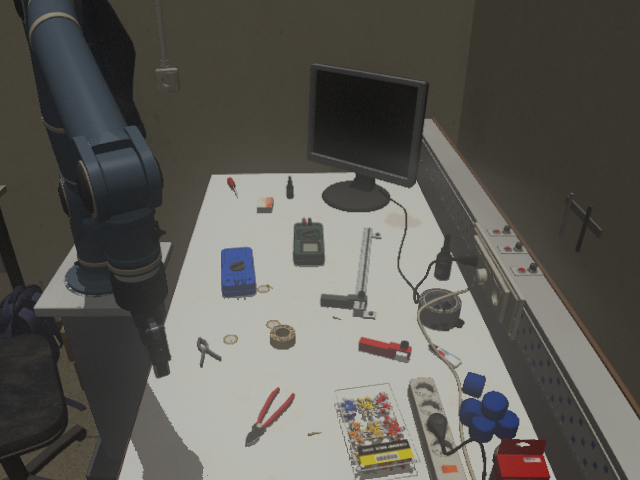

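The top view shows the green meter at (298,254) with its plugs to the left (+y), and the rail running from (275,188) to (412,210). The dark stop is at (398,226), the tape at (443,280), the bottle at (173,273), the carton at (203,303) and the blue decoy at (350,324). Next I'll measure these, with an enlarged crop.

```bash
cat > h.py <<'E'
import cv2,numpy as np
from rig import *
def world(n,px,z):
    c=camera_params(n); px=np.asarray(px,float).reshape(-1,1,2)
    u=cv2.undistortPoints(px,np.array(c["K"]),np.array(c["dist"])).reshape(-1,2)
    r=np.c_[u,np.ones(len(u))]@np.array(c["rotation"]).T; o=np.array(c["position"])
    return o+r*((z-o[2])/r[:,2])[:,None]
def pix(n,P):
    c=camera_params(n);R=np.array(c["rotation"]);t=-R.T@np.array(c["position"])
    return cv2.projectPoints(np.asarray(P,float).reshape(-1,3),cv2.Rodrigues(R.T)[0],t,np.array(c["K"]),np.array(c["dist"]))[0].reshape(-1,2)
E
python3 - <<'E'
from h import *
f=np.load("top0.npz");p=f["p"];d=f["d"]
c=p[165:285,255:420,::-1]; cv2.imwrite("pics/crop0.png",cv2.resize(c,None,fx=4.8,fy=4.8,interpolation=cv2.INTER_CUBIC))
hsv=cv2.cvtColor(p,cv2.COLOR_RGB2HSV)
dark=(hsv[...,2]<110).astype(np.uint8)
dark[:, :]*=1
n,l,s,ce=cv2.connectedComponentsWithStats(dark)
for i in range(1,n):
    x,y,w,h,a=s[i]
    if a>30 and 100<x<460 and 175<y<345:
        cn=max(cv2.findContours((l==i).astype(np.uint8),0,1)[0],key=cv2.contourArea)
        print(s[i],ce[i].round(1),cv2.minAreaRect(cn), np.median(hsv[l==i],axis=0))
for nm,px in dict(tape=(443,280),bottle=(173,273),carton=(203,303),blue=(350,324)).items(): print(nm,world("top",[px],.02).round(3))
for q in [(298,254),(320,254),(298,285),(340,198)]: print(q,d[q[1],q[0]],p[q[1],q[0]])
E
```

```text
[390 208  14  40 228] [396.2 226.4] ((396.66998291015625, 227.30996704101562), (8.202439308166504, 39.73940658569336), 8.130102157592773) [ 83.   8. 103.]
[ 263  239   69   32 1701] [296.3 255. ] ((297.0843505859375, 254.62713623046875), (68.32864379882812, 30.740392684936523), 1.432096242904663) [69. 32. 81.]
[168 270  12   9  80] [173.1 273.8] ((173.5, 274.0), (8.0, 11.0), 90.0) [97.5 11.5 30.5]
[348 317  14  14 144] [354.4 323.7] ((354.2500305175781, 323.7500305175781), (12.727920532226562, 12.020814895629883), 45.0) [20. 26. 76.]
tape [[ 0.486 -0.294  0.02 ]]
bottle [[0.503 0.451 0.02 ]]
carton [[0.421 0.365 0.02 ]]
blue [[ 0.366 -0.036  0.02 ]]
(298, 254) 1.5923473 [81 78 73]
(320, 254) 1.5879722 [157 160 142]
(298, 285) 1.6244093 [183 185 186]
(340, 198) 1.6573012 [177 178 179]
```

View pics/crop0.png

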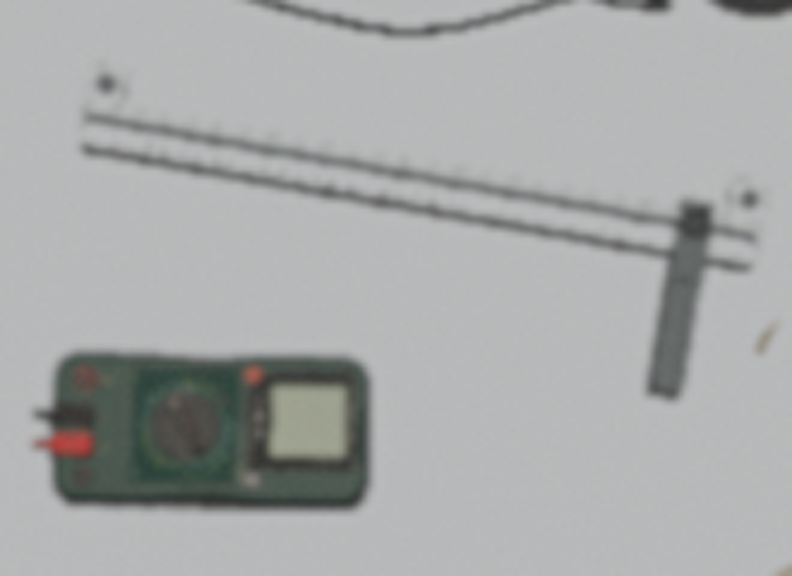

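The crop shows the rail's two dark edges, (84,118)→(755,238) and (84,150)→(750,267). The stop tip is at (664,395) and the meter body spans (57..368, 352..508), nearly square to the image. Now the coordinates and the push poses.

```bash
cat >> h.py <<'E'
def att(yaw):  # tool down, tool y axis along (cos yaw, sin yaw)
    y=np.array([np.cos(yaw),np.sin(yaw),0]); z=np.array([0,0,-1.]); return np.c_[np.cross(y,z),y,z]
E
python3 - <<'E'
from h import *
f=np.load("top0.npz");p=f["p"];g=p.mean(2)
full=lambda q:(np.array(q,float)+.5)/4.8-.5+[255,165]
for z in (.025,):
    for nm,L in dict(up=[(84,118),(755,238)],low=[(84,150),(750,267)]).items():
        w=world("top",full(L),z); v=w[0]-w[1]; print(nm,w.round(4)[:,:2].tolist(),"len",np.linalg.norm(v).round(4),"yaw",np.arctan2(-v[0],v[1]).round(4))
# profile across rail mid
v=np.array([671,120.]);v/=np.linalg.norm(v);n=np.array([-v[1],v[0]])
a=full((420,165)); print([int(np.mean([cv2.getRectSubPix(g.astype(np.float32),(1,1),tuple(map(float,a+v*s+n*k)))[0,0] for s in np.arange(-30,30,2)])) for k in np.arange(-3,12,.5)])
print("stop tip",world("top",full([(647,393),(680,398),(664,395)]),.025).round(4).tolist())
print("stop left face top",world("top",full([(650,385),(672,270)]),.025).round(4).tolist())
hsv=cv2.cvtColor(p,cv2.COLOR_RGB2HSV); m=np.zeros(p.shape[:2],np.uint8); m[236:275,264:335]=(g[236:275,264:335]<140)
m=cv2.morphologyEx(m,cv2.MORPH_OPEN,np.ones((7,7)))
cn=max(cv2.findContours(m,0,1)[0],key=cv2.contourArea); w=world("top",cn.reshape(-1,2),.04)[:,:2]
print("meter",cv2.minAreaRect((w*1000).astype(np.float32)))
E
```

```text
up [[0.7398, 0.1807], [0.6701, -0.2106]] len 0.3975 yaw -0.1762
low [[0.7207, 0.1804], [0.6529, -0.2073]] len 0.3936 yaw -0.1729
[183, 183, 182, 181, 180, 178, 174, 168, 157, 143, 131, 129, 138, 152, 166, 176, 181, 183, 181, 177, 170, 158, 141, 126, 120, 127, 143, 161, 174, 181]
stop tip [[0.5787, -0.1462, 0.025], [0.5758, -0.1652, 0.025], [0.5775, -0.156, 0.025]]
stop left face top [[0.5833, -0.148, 0.025], [0.6509, -0.1618, 0.025]]
meter ((554.7927856445312, 106.16646575927734), (88.22300720214844, 180.39901733398438), 0.2171325832605362)
```

```bash
cat >> h.py <<'E'
YR=-0.1745; S=np.array([.670,-.1727]); EX=np.array([np.cos(YR),np.sin(YR)]); EY=np.array([-EX[1],EX[0]])
def rp(x,y,z): return np.r_[S+EX*x+EY*y,z]   # rail/stop frame -> world
def rel(P): v=np.asarray(P)[:2]-S; return np.array([v@EX,v@EY])
def best(yaw,P):  # half turn with most joint margin
    c=[]
    for k in (0,np.pi):
        q=inverse_kinematics(P,att(yaw+k))
        if q is not None: c.append((abs(np.array(q)[[4,6]]-[1.57,0]).max(),k))
    return att(yaw+min(c)[1])
def rep(t=""): s=sense(); print(t,round(s["time_s"],2),"rail xy",rel(s["position"]).round(4),"z",s["position"][2].round(4),"F",np.round(s["wrist_force"],1))
E
python3 - <<'E'
from h import *
c=rel([.555,.106]); print("meter centre rail",c)
x0=c[0]-.085
A=best(YR+np.pi/2,rp(x0,c[1],.2))
print(inverse_kinematics(rp(x0,c[1],.2),A), inverse_kinematics(rp(-.11,c[1],.032),A))
movep(rp(x0,c[1],.2),A); rep("above")
print(move_l(rp(x0,c[1],.032),feed=.12,until_force=10)); rep("down")
print(move_l(rp(-.135,c[1],.032),feed=.06,until_force=15)); rep("push")
print(move_l(rp(-.085,c[1],.032),feed=.03,until_force=15)); rep("contact")
p,_=camera("top"); cv2.imwrite("pics/c1.png",cv2.resize(p[150:300,240:440,::-1],None,fx=4,fy=4,interpolation=cv2.INTER_CUBIC))
E
```

```text
meter centre rail [-0.16164026  0.2545017 ]
[ 0.52356128  0.42052415 -1.07085093  1.99055998  0.44365083  0.98753585
  0.63227779] [ 0.3233624   0.79027529 -0.79171734  1.82006034  0.73550671  0.85343061
  0.5638862 ]
above 2.74 rail xy [-0.246   0.2537] z 0.1999 F [-0.2 -0.4 -0.4]
False
down 4.29 rail xy [-0.2462  0.2548] z 0.0325 F [-0.1  0.5 -0.2]
False
push 6.3 rail xy [-0.135   0.2546] z 0.0321 F [-0.   0.3  0.6]
True
contact 7.36 rail xy [-0.1058  0.2545] z 0.0313 F [-0.3 -0.3 -0.3]
```

View pics/c1.png

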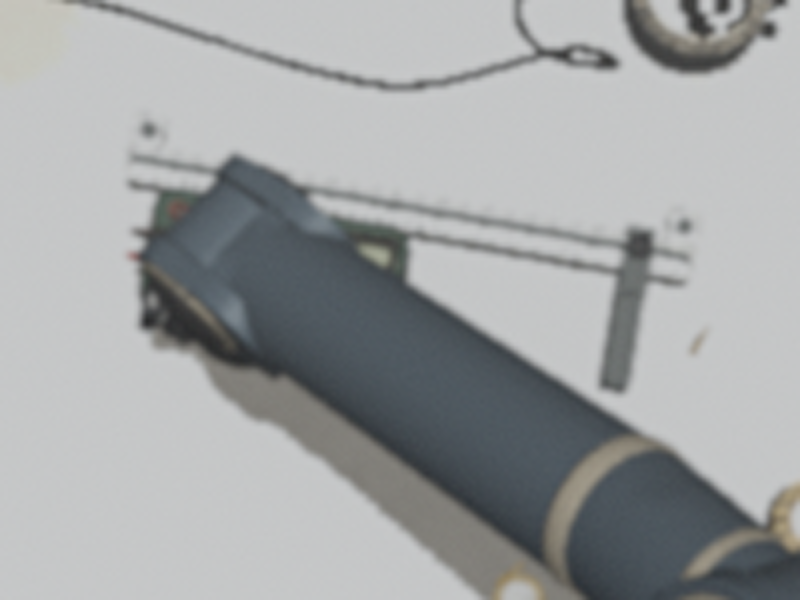

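The meter lies against the rail, as far as it shows behind the arm: the plug end is near (150,215) and the free end at (407,260), with the stop at (630,310). Next comes the push along the rail from the plug end.

```bash
python3 - <<'E'
from h import *
move_l(rp(-.15,.2545,.032),feed=.12); move_l(rp(-.15,.2545,.16),feed=.2)
p0=rp(-.062,.388,.16); A=best(YR,p0)
print(inverse_kinematics(p0,A),inverse_kinematics(rp(-.062,.2,.036),A))
command_gripper(.04); movep(p0,A); rep("above")
p,_=camera("top"); cv2.imwrite("pics/c2.png",cv2.resize(p[150:300,240:440,::-1],None,fx=4,fy=4,interpolation=cv2.INTER_CUBIC))
print(move_l(rp(-.062,.388,.036),feed=.12,until_force=10)); rep("down")
E
```

```text
[-0.05267752  0.66382815 -0.50266706  1.50843736  0.34741252  1.05895094
 -0.81134856] [ 0.19578365  0.7143989  -0.45117385  1.75440482  0.42266169  0.77040261
 -0.64181698]
above 10.53 rail xy [-0.0621  0.3874] z 0.1598 F [ 0.1  0.8 -0.8]
False
down 11.76 rail xy [-0.0614  0.3885] z 0.037 F [ 0.7  0.2 -0.3]
```

View pics/c2.png

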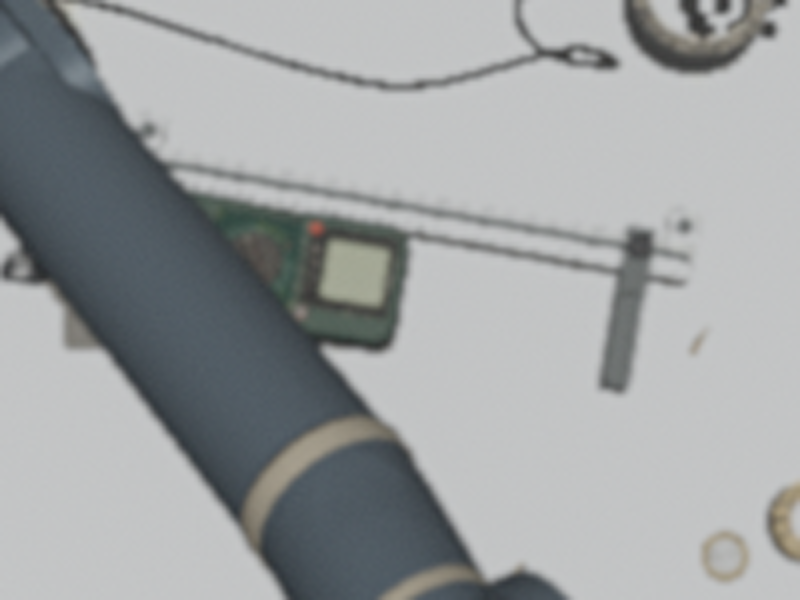

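The meter is flush with the rail, its free end at about (400,290). The stop's face is near (625,310), so I push along the rail.

```bash
python3 - <<'E'
from h import *
print(move_l(rp(-.062,.225,.036),feed=.06,until_force=15)); rep("push")
print(move_l(rp(-.062,.18,.036),feed=.025,until_force=15)); rep("contact")
move_l(rp(-.062,.26,.036),feed=.1); rep()
move_l(rp(-.062,.26,.16),feed=.2)
# second side press
command_gripper(.085)
p0=rp(-.16,.102,.16);A=best(YR+np.pi/2,p0); movep(p0,A); rep("above")
p,_=camera("scene"); a,b=pix("scene",[rp(-.06,.1,.03)])[0].astype(int); cv2.imwrite("pics/c3.png",cv2.resize(p[b-65:b+65,a-80:a+80,::-1],None,fx=4.5,fy=4.5,interpolation=cv2.INTER_CUBIC))
E
```

```text
False
push 14.62 rail xy [-0.0619  0.2251] z 0.036 F [-0.6  2.7 -0.7]
True
contact 15.78 rail xy [-0.0623  0.2032] z 0.0369 F [0.  0.7 0.6]
 16.48 rail xy [-0.0621  0.2598] z 0.0358 F [-0.3 -0.7  0.4]
above 19.17 rail xy [-0.1597  0.1023] z 0.1602 F [-0.4  0.3 -0. ]
```

View pics/c3.png

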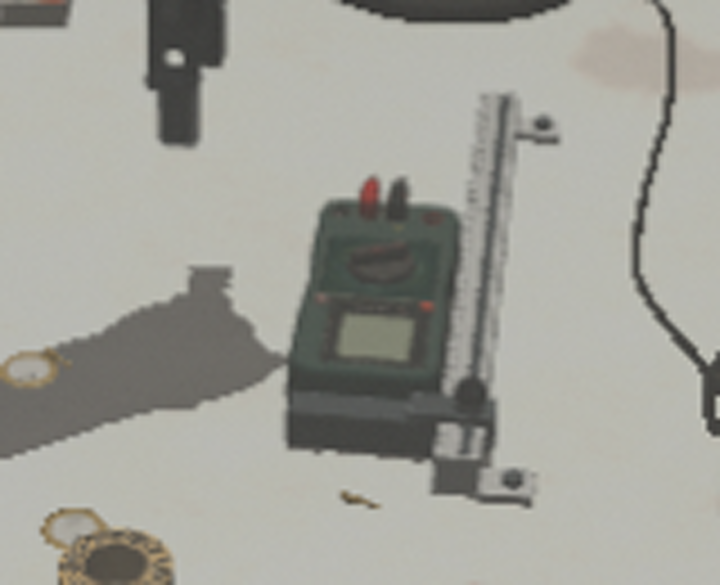

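The meter now butts against both rail and stop (meter at (375,310), stop at (390,415), rail at (485,250)). I'll do a gentle seating press on each side, then check from above.

```bash
python3 - <<'E'
from h import *
move_l(rp(-.16,.102,.032),feed=.12)
print(move_l(rp(-.09,.102,.032),feed=.03,until_force=14)); rep("side")
move_l(rp(-.16,.102,.032),feed=.1); move_l(rp(-.16,.102,.16),feed=.2)
command_gripper(.04)
p0=rp(-.062,.26,.16);A=best(YR,p0); movep(p0,A); move_l(rp(-.062,.26,.036),feed=.12)
print(move_l(rp(-.062,.18,.036),feed=.03,until_force=14)); rep("end")
move_l(rp(-.062,.26,.036),feed=.1); move_l(rp(-.062,.26,.2),feed=.2)
move_joints([1.08,.469,-.049,1.532,.024,1.141,-.082]); rep("home")
p,_=camera("top"); np.save("p4.npy",p); cv2.imwrite("pics/c4.png",cv2.resize(p[165:265,290:423,::-1],None,fx=6,fy=6,interpolation=cv2.INTER_CUBIC))
q=np.load("top0.npz")["p"]; d=cv2.absdiff(p,q).max(2)
for n,(x,y,r) in dict(tape=(443,280,16),bottle=(173,273,12),carton=(203,303,20),blue=(350,324,40)).items(): print(n,(d[y-r:y+r,x-r:x+r]>40).sum())
E
```

```text
True
side 22.12 rail xy [-0.1064  0.1019] z 0.031 F [-0.2  0.6  0.3]
True
end 28.58 rail xy [-0.0622  0.2032] z 0.0368 F [1.  1.5 0.9]
home 33.04 rail xy [-0.287  -0.4881] z 0.2561 F [ 0.3  0.2 -0.5]
tape 0
bottle 0
carton 0
blue 0
```

View pics/c4.png

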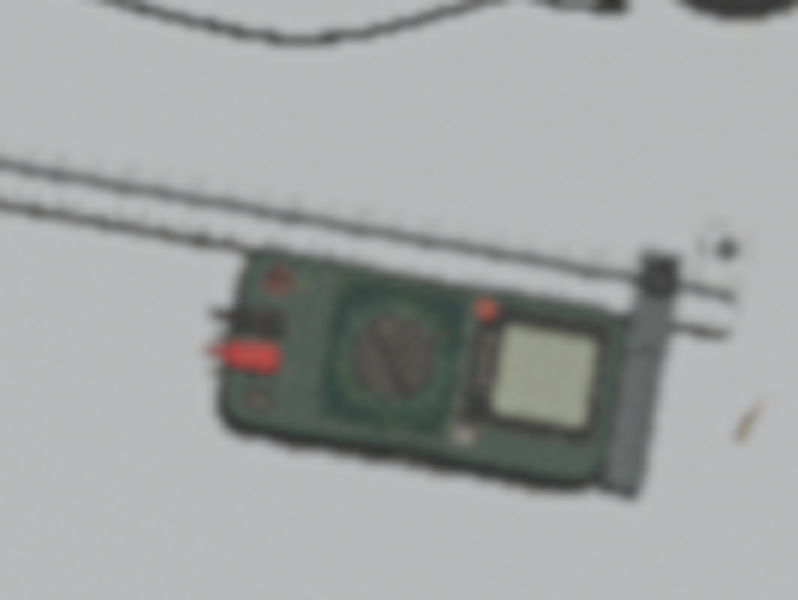

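The meter lies flush along the rail, its edge running (250,250)→(625,315), and its free end sits against the stop at (625,400). The tape, bottle and carton haven't moved.

```bash
python3 -c "
from rig import *
print(finish_job())"
```

```text
the job is handed in; nothing more can be done
None
```

The job is handed in: the multimeter's long side lies flat against the rail and its plug-free end butts against the dark stop, the tape, bottle and carton have not moved, and it took about 33 s.

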